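Raise the ladder-stand hook to the top rung and hang the bin on it

ROBOT

A 6-joint arm with a two-finger parallel gripper is mounted at the origin on a cart in front of the work surface, level with it; the furniture and walls round the work are solid. World frame = base frame: x ahead of the robot, y to its left, z up, the work surface at z = 0. Lengths are in m, angles in rad, forces in N, time in s.
With the tool pointing down it reaches from about 0.425 to 0.95 m from the base axis. Payload 3.5 kg.
Tool frame: the origin (TCP) lies between the finger pads; the fingertips stand 14 mm ahead of it and the grasp point (between the pads) lies 5 mm behind it; z points along the fingers, y is the direction in which the jaws open and shut (so a half turn about z gives the same grasp; the last joint's range is limited). The gripper opens to 85 mm and grips with 20 to 120 N. Pads are 22 mm wide; open, the fingers measure 114 mm over their backs; the gripper's body (76 mm by 85 mm) begins 54 mm behind the grasp point. The pads swing forward as they close: fully open they stand 13 mm farther back than shut.
Start: joints at [-1.302, 0.286, 1.577, -0, 1.279, -0.15], TCP at [0.275, -0.617, 0.245] pointing down, gripper open.
Joint ranges: [-2.77, 2.77], [-0.9, 2.22], [0.21, 2.48], [-1.53, 4.67], [0.24, 2.81], [-2.84, 2.84]. Speed limits (rad/s): [2.79, 2.79, 3.14, 3.14, 3.14, 3.14].

INTERFACE

Orientations are given as a unit quaternion [x, y, z, w].
In Python, from plant import ctrl gives the robot as it stands. The module is installed in compiled form; this text tells all that it offers.
- The arm moves only by the tool servo_tool, never from a script. Its argument "increments" is text: rows parted by semicolons, each of 7 numbers parted by spaces: the turn, a rotation vector about the tool's x, y, z in rad, then the shift along the tool's x, y, z in cm, then the finger opening in cm, from 0 to 8.54. In form: ax ay az dx dy dz claw; .... A call has 1 to 10 rows; each row is the pose to reach, as a shift and turn from the pose commanded when the call began, along the tool's axes at that moment; what a row does not reach only later rows make up. A row lasts 1/12 s, in which the tool goes at most 41.7 mm and 7.16 degrees, less where a joint would pass 70% of its speed; a pose out of reach is approached as far as the arm can. A call with a gripper value outside its range is refused whole. The fingers move at their own pace and stop on an object; "grip_force" is the grip in N (left out, the last holds). Time passes only in rows, so rows that repeat a pose let the fingers close. It gives the time, the measured TCP pose, the force and the opening at its end, in the units of the state.
- ctrl.get_state(): the state, without advancing time (a new reading comes with each control period).
- ctrl.read_camera(name): name is "side" or "top"; returns (picture, depth): 420x560x3 uint8, red, green, blue; 420x560 float32, m along the optical axis (not along the pixel's ray), 0 where there is no reading.
- ctrl.camera_info(name): a dict with "camera_matrix" (3x3 intrinsics, pixels), "D" ([k1, k2, p1, p2, k3] as OpenCV has them; the pictures are not rectified), "world_to_cam" (4x4, takes a point from world to camera coordinates). Camera axes: x right, y down, z forward; pixel columns grow to the right and rows downward; lengths in m; the calibration is good to about 2 mm. A picture is of the moment at which its call begins. camera_info takes no time and is no camera call.
- ctrl.sign_off(): hands the job in, once; it reports no verdict.
The state is a dict: "time": time; "qpos": joint angles; "dq": joint speeds; "joint_efforts": joint torques, N m; "eef_pos": TCP position; "tcp_rot": TCP orientation; "contact_force": force on the tool from outside, world axes, zero at the start; "wrist_torque": the same for the moment, N m; "opening": opening from 0.0 (shut) to 1.0 (fully open).
Only numpy, scipy, OpenCV 4.12 (cv2) and the standard library are available. Lean on these libraries where they do the work, as an engineer would, in place of code of your own. Each camera call takes 0.05 s, during which the arm holds its last target.

TASK

Raise the hook carriage of the ladder stand by the black grip at the end of its hook until its pawl has cleared the top rung, lower it gently so the pawl seats on that rung, and let go. Then draw the small blue bin out from under the bench riser by its front tab until it stands on the open worktop clear of the riser, let go of it there, take it again by its wire handle and hang it by the handle bar in the dip of the hook, level and hanging free. Leave the other things on the bench where they are.

Things in the scene. Friction and masses are not known exactly. Their poses are not given: they have to be found in the camera images.
- mast: Fixed ladder stand, left: base plate 150 x 160 x 10 mm, two aluminium posts 361 mm high (centres 110 mm apart), steel rungs 12 mm thick between them, the top two at heights 150 and 210 mm; the bar at 340 mm is no rung. Origin on the worktop midway between the posts; y along the rungs, -x the front, where the hook sticks out (base plate reaches 125 mm to -x). Position and yaw vary.
- carriage (a joint): Height in m of the hook carriage above its lowest place (slides up the mast, 0 to 0.175 at the top stop; starts at 0). 0.45 kg, little friction: it falls if let go and holds only where the pawl sits on a rung, 0.06 the middle, 0.12 the top rung. Raised past 0.15 the pawl has cleared the top rung.
- pawl (a joint): Angle in rad of the carriage's steel gravity pawl: 0 = nose level against its stop, ready to carry. A rung pushes the nose down (to about 1.1) as the carriage rises past it; the counterweight swings it back to 0 within about 0.3 s. It works by itself.
- lift_grip (a point): Gripping point in the upright black grip at the free end of the hook: 20 mm along x, 12 mm along y (pinch it across y from above), its top 14 mm above this point and its foot 20 mm below. Moves with the carriage (75 mm above the worktop at the start), 142 mm in front (-x) of the mast's origin. Axes parallel to the mast's.
- hook_dip (a point): Top of the hook's round bar (10 mm thick) at the bottom of its V-shaped dip, where the handle bar hangs: 110 mm in front (-x) of the mast's origin, 32 mm behind lift_grip, 56 mm above the worktop at the start; moves with the carriage. The bar rises 14 mm from the dip over 24 mm to the front and 30 mm to the back; the hook's lowest point is 10 mm below this point, its black grip's top 33 mm above. Axes as the mast's.
- riser: Fixed low bench riser on the right: grey sheet table 160 (x) x 190 (y) mm, top face 176 mm and underside 170 mm above the worktop, side walls 5 mm, open at the front (-x) and back. Origin on the worktop under its centre, so its front edge is 80 mm to -x. Position and yaw vary.
- bin: Small blue open bin, 94 (x) x 75 (y) x 48 mm, about 0.2 kg, with a steel wire handle over it and a grey tab on its front (-x) face; loose, stands under the front of the riser at the start, tab sticking out. Origin at the centre of its underside, z up, x from tab to back.
- pull_tab (a point): Gripping point in the bin's front tab, a grey upright plate 10 mm thick (pinch it across y from above), 26 mm along x, 95 mm in front (-x) of the bin's origin and 100 mm above its underside; the plate's top is 18 mm above this point. A web joins it to the bin low down. Axes parallel to the bin's.
- handle_bar (a point): Middle of the horizontal top bar of the bin's wire handle: steel wire 6 mm thick along y, straight for 60 mm, 125 mm above the bin's underside, over its origin. The hook goes in along x under this bar, through the opening 74 mm high and 76 mm wide between the bar and the bin's rim. Axes parallel to the bin's.
- handle_grip (a point): Gripping point in the black grip above the handle bar: 24 mm along x, 12 mm along y (pinch it across y from above), 144 mm above the bin's underside; its top 15 mm above this point, the bar 19 mm below. Axes parallel to the bin's.
- side_cutter: Small side cutter with red grips, 125 mm long, lying on the worktop: leave it.
- usb_stick: Black USB stick, 50 mm long, lying on the worktop: leave it.
- flux_tin: Round white tin, 34 mm across and 22 mm high, left of the stand: leave it.
- tape_roll: Amber tape roll lying flat, 66 mm across: leave it.
- parts_dish: Round steel dish with screws, 67 mm across: leave it.
- relay_board: Small circuit board with blue relays, 38 x 70 mm, lying on top of the riser: leave it.
Mind the look-alikes: they are no part of the job. There is more than one size of the bin; the job needs the larger.

How it is judged:
On the way, in this order (a step that is already met when the one before it is completed fails the run):
1. the hook carriage sits with its pawl on the top rung, let go (value of joint carriage between 0.113 and 0.127 m and value of joint pawl below 0.2 rad and contact force between the fingers and mast below 0.3 N), for 0.3 s.
2. the bin stands on the worktop, clear in front of the riser, let go (x of bin in the frame of riser below -0.128 m and height (world z) of bin below 0.008 m and angle between bin's own z axis and vertical below 0.1 rad and contact force between the fingers and bin below 0.3 N and linear speed of bin below 0.03 m/s), for 0.3 s.
At the end, for the whole second after the job is handed in: The pawl sits on the top rung (carriage 0.113 to 0.127, pawl under 0.2 rad) and the bin hangs by its handle bar in the hook's dip (within about 30 mm along and across the hook, resting on it), within 0.3 rad of upright, clear of the worktop and still (value of joint carriage between 0.113 and 0.127 m and value of joint pawl below 0.2 rad and x of handle_bar in the frame of hook_dip between -0.028 and 0.034 m and y of handle_bar in the frame of hook_dip between -0.032 and 0.032 m and z of handle_bar in the frame of hook_dip between -0.006 and 0.022 m and contact force between bin and mast above 0.5 N and angle between bin's own z axis and vertical below 0.3 rad and linear speed of bin below 0.06 m/s and height (world z) of bin above 0.03 m); the robot touches nothing.
It fails at once if the carriage is dropped (falls faster than 0.45 m/s) (velocity of joint carriage below -0.45 m/s).
It fails at once if another thing on the bench is shoved more than 4 cm (distance of any of side_cutter, usb_stick, flux_tin, tape_roll, parts_dish, relay_board from where it was at the start of the episode above 0.04 m).
It also fails if it takes over 64 s, if anything falls off the work surface, if the arm or the gripper's body presses on something with over 40 N, if the wrist force passes 120 N, or if a joint passes its speed limit or range.

## Working session

There is one attempt and no reset: what is moved stays moved. The work goes in short steps, Python scripts to look and compute and a tool call to move; the robot and the scene stay as the last step left them, time stands still between calls to the robot, and variables do not carry over. Pictures are saved under pics/ and viewed, and the job is handed in when it is done.

Besides the shell and the picture viewer there is one more tool, called as a command line: name --argument value ..., lists and objects as JSON in quotes. servo_tool: Moves the arm, as the interface text tells. Its arguments: {"type":"object","properties":{"increments":{"type":"string"},"grip_force":{"type":"number"}},"required":["increments"]}

```bash
mkdir -p pics; ls
cat > h.py <<'E'
import numpy as np, cv2
from plant import ctrl
from scipy.spatial.transform import Rotation as R
def snap(name,fn):
    im,d=ctrl.read_camera(name)
    cv2.imwrite('pics/%s.png'%fn,im[:,:,::-1]); np.save('pics/%s.npy'%fn,d); return im,d
def cloud(name,d):
    ci=ctrl.camera_info(name); K=np.array(ci['camera_matrix'],float); D=np.array(ci['D'],float); T=np.array(ci['world_to_cam'])
    h,w=d.shape; u,v=np.meshgrid(np.arange(w),np.arange(h))
    p=cv2.undistortPoints(np.stack([u,v],-1).reshape(-1,1,2).astype(float),K,D).reshape(h,w,2)
    P=np.concatenate([p*d[...,None],d[...,None]],-1)
    Ti=np.linalg.inv(T); W=P@Ti[:3,:3].T+Ti[:3,3]
    W[d<=0]=np.nan
    return W
def proj(name,pts):
    ci=ctrl.camera_info(name); K=np.array(ci['camera_matrix'],float); D=np.array(ci['D'],float); T=np.array(ci['world_to_cam'])
    r,_=cv2.Rodrigues(T[:3,:3]); return cv2.projectPoints(np.array(pts,float).reshape(-1,1,3),r,T[:3,3],K,D)[0].reshape(-1,2)
E
python3 - <<'E'
from h import *
np.set_printoptions(precision=4,suppress=True)
print(ctrl.get_state())
for n in('side','top'):
    snap(n,n+'0'); ci=ctrl.camera_info(n); print(ci['camera_matrix'],ci['D']); print(np.linalg.inv(ci['world_to_cam']))
E
```

```text
pics
{'time': 0.0, 'qpos': array([-1.302 ,  0.2871,  1.5782, -0.    ,  1.2786, -0.15  ]), 'dq': array([-0.0009,  0.0013,  0.0001,  0.    ,  0.0002, -0.0007]), 'joint_efforts': array([  0.0006, -40.598 , -29.2625,  -0.0002,   0.0058,  -0.    ]), 'eef_pos': array([ 0.2743, -0.616 ,  0.244 ]), 'tcp_rot': array([ 0.9782,  0.2079, -0.0001, -0.0012]), 'contact_force': array([ 0.7204, -0.021 ,  0.3073]), 'wrist_torque': array([-0.0241, -0.0161,  0.0145]), 'opening': 1.001234595456622}
[[468.0153   0.     280.0424]
 [  0.     468.0153 217.7524]
 [  0.       0.       1.    ]] [-0.0143  0.      0.      0.      0.    ]
[[ 0.9975  0.0472 -0.0521  0.6327]
 [ 0.0703 -0.69    0.7204 -1.2461]
 [-0.0019 -0.7222 -0.6916  1.2179]
 [ 0.      0.      0.      1.    ]]
[[478.6705   0.     279.0561]
 [  0.     478.6705 213.0531]
 [  0.       0.       1.    ]] [-0.1131  0.      0.      0.      0.    ]
[[-0.0019 -0.9867  0.1626  0.3595]
 [-0.9997  0.0057  0.0228 -0.1145]
 [-0.0234 -0.1625 -0.9864  1.4304]
 [ 0.      0.      0.      1.    ]]
```

View pics/side0.png

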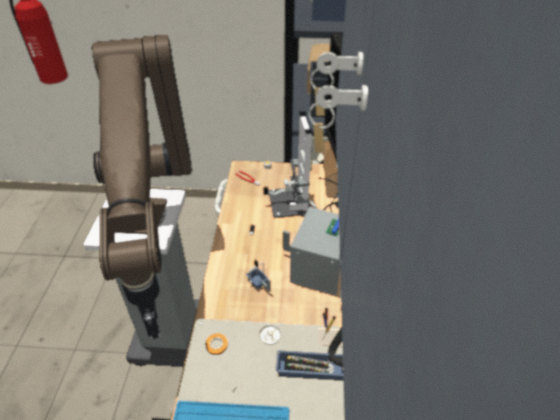

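View pics/top0.png

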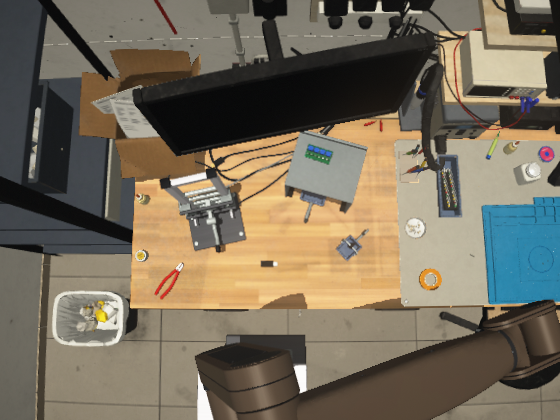

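Run:
```python
from h import *
im=cv2.imread('pics/top0.png'); c=im[120:300,130:400]; cv2.imwrite('pics/c1.png',cv2.resize(c,None,fx=2.9,fy=2.9,interpolation=cv2.INTER_CUBIC))
im=cv2.imread('pics/side0.png'); c=im[90:310,210:345]; cv2.imwrite('pics/c2.png',cv2.resize(c,None,fx=2.7,fy=2.7,interpolation=cv2.INTER_CUBIC))
```

```text
(no output)
```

View pics/c1.png

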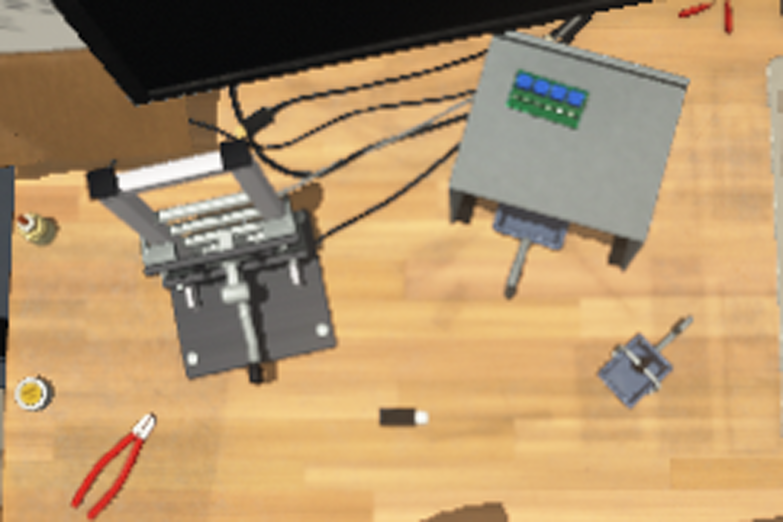

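View pics/c2.png

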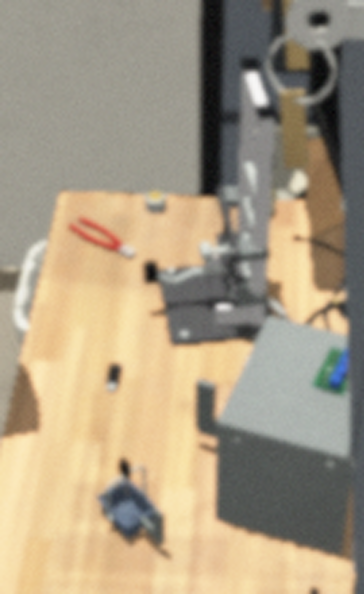

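```bash
cat >> h.py <<'E'
def ray(name,uv,z):
    ci=ctrl.camera_info(name); K=np.array(ci['camera_matrix'],float); D=np.array(ci['D'],float); Ti=np.linalg.inv(ci['world_to_cam'])
    p=cv2.undistortPoints(np.array(uv,float).reshape(-1,1,2),K,D).reshape(-1,2)
    d=np.c_[p,np.ones(len(p))]@Ti[:3,:3].T; o=Ti[:3,3]
    return o+d*((z-o[2])/d[:,2])[:,None]
def tri(a,b):
    # triangulate top px a, side px b
    def l(n,uv):
        P=ray(n,[uv],0.)[0]; o=np.linalg.inv(ctrl.camera_info(n)['world_to_cam'])[:3,3]; d=(P-o)/np.linalg.norm(P-o); return o,d
    A=np.zeros((3,3)); B=np.zeros(3)
    for o,d in (l('top',a),l('side',b)):
        M=np.eye(3)-np.outer(d,d); A+=M; B+=M@o
    return np.linalg.solve(A,B)
E
python3 - <<'E'
from h import *
np.set_printoptions(precision=4,suppress=True)
W=cloud('top',np.load('pics/top0.npy'))
im=cv2.imread('pics/top0.png')[:,:,::-1]
z=W[...,2]
f=lambda x,y:np.array([130+x/2.9,120+y/2.9])
# riser top
m=(abs(z-.176)<.008); n,l,s,c=cv2.connectedComponentsWithStats(m.astype(np.uint8))
for i in range(1,n):
    if s[i,4]>100:
        print('comp z176',s[i],c[i]); 
        P=W[l==i]; r=cv2.minAreaRect((P[:,:2]*1000).astype(np.float32)); print(r, P[:,2].mean())
        r=cv2.boxPoints(r);print(r)
# base plate at z=.01 corners (crop): 
print('post caps',ray('top',[f(103,183),f(237,155)],.361))
print('cap depth',W[183,165],W[173,211])
print('base corners fl, fr',ray('top',[f(190,379),f(337,346)],.01))
print('rods')
cr=W[238:256,208:228]; 
g=cr[(cr[...,2]>.04)]; print('hook pts',g.shape); 
for a in range(240,256): print(a,' '.join('%d'%(1000*t) for t in W[a,208:228,2]))
print('tab')
for a in range(194,226,1): print(a,' '.join('%d'%(1000*t) for t in W[a,298:330,2]))
E
```

```text
comp z176 [115  52 121  17 547] [165.777   60.6782]
((1014.332275390625, 213.7701873779297), (24.54509162902832, 350.50048828125), 5.265857696533203) 0.17601026016294907
[[ 986.0275  387.1545]
 [1018.1955   38.1332]
 [1042.637    40.3859]
 [1010.4691  389.4071]]
comp z176 [ 41  58  47   6 123] [62.8537 59.9431]
((1028.264892578125, 551.977783203125), (8.70361042022705, 145.19204711914062), 1.1523921489715576) 0.17580053808628204
[[1022.4539  624.4716]
 [1025.374   479.3089]
 [1034.0759  479.4839]
 [1031.1558  624.6467]]
comp z176 [ 85  73  29  65 734] [ 96.5749 104.2548]
((887.4053344726562, 426.762451171875), (197.79522705078125, 71.23855590820312), 12.858505249023438) 0.17629270342573503
[[783.0609 439.4794]
 [798.9147 370.0273]
 [991.7498 414.0455]
 [975.896  483.4976]]
comp z176 [ 61 103   8  39 106] [ 65.0849 121.3019]
((833.5172729492188, 524.970703125), (7.790167331695557, 115.96698760986328), 89.85482025146484) 0.17632660448675172
[[775.524  521.2225]
 [891.4907 520.9287]
 [891.5105 528.7189]
 [775.5438 529.0127]]
comp z176 [443 105  33  17 398] [455.8291 113.5226]
((847.6938
[... 2940 characters left out ...]
48 48 -2 0 -4 -1 -1
204 4 0 9 0 1 -2 0 -5 -2 -5 -2 -6 48 49 51 -2 0 5 49 53 46 46 45 53 47 48 45 -4 0 3 0 -1
205 -1 -1 -5 -2 -4 4 -4 3 -4 -2 -2 46 51 47 52 2 3 -3 0 -2 0 44 50 51 46 49 47 4 -1 -1 -5 -6
206 5 -5 -2 0 0 0 0 4 0 0 -4 49 51 47 47 3 0 -1 -5 -3 2 -2 0 0 43 48 3 0 -3 -2 -5 0
207 1 0 -2 4 6 1 0 1 4 -1 -1 49 51 48 0 4 -3 0 -6 -5 -7 1 -1 3 -2 -3 0 0 -3 3 -1 1
208 -4 -1 -1 4 -6 4 0 4 1 0 44 47 51 46 5 -4 0 0 0 -2 1 4 2 5 -3 -1 2 -5 -1 2 -4 2
209 -2 -1 0 2 3 -5 -2 -4 -1 -3 46 45 50 44 -3 -5 0 0 0 -1 0 -1 -1 -2 1 -3 -2 0 1 -5 1 0Traceback (most recent call last):
  File "<stdin>", line 23, in <module>
  File "<stdin>", line 23, in <genexpr>
ValueError: cannot convert float NaN to integer
```

Run:
```python
from h import *
np.set_printoptions(precision=4,suppress=True)
W=cloud('top',np.load('pics/top0.npy')); z=W[...,2]
def reg(r0,r1,c0,c1,lo,hi):
    P=W[r0:r1,c0:c1].reshape(-1,3); P=P[(P[:,2]>lo)&(P[:,2]<hi)]
    print(len(P),P.mean(0),cv2.minAreaRect((P[:,:2]*1000).astype(np.float32)),np.percentile(P[:,2],[10,50,90])); return P
print('grip');reg(240,256,208,228,.08,.1)
print('tab top');P=reg(195,230,295,320,.108,.128)
d=P[:,:2]-P[:,:2].mean(0);_,_,V=np.linalg.svd(d);print(V)
print('bin rim');P=reg(192,208,296,330,.038,.056)
print('small bin');reg(225,265,330,375,.03,.2)
W2=cloud('side',np.load('pics/side0.npy'))
def reg2(r0,r1,c0,c1,lo,hi):
    P=W2[r0:r1,c0:c1].reshape(-1,3); P=P[(P[:,2]>lo)&(P[:,2]<hi)]
    print(len(P),P.mean(0),P.min(0),P.max(0))
    return P
print('side grip');reg2(182,198,258,270,.06,.1)
print('side tab');reg2(228,255,280,292,.06,.13)
print('mast',proj('top',[[.4794,.0912,.089]]),proj('side',[[.4794,.0912,.089]]))
```

```text
grip
32 [0.4832 0.0908 0.0869] ((483.4396667480469, 90.995849609375), (20.159255981445312, 11.67892074584961), 14.354862213134766) [0.0818 0.0858 0.0916]
tab top
33 [ 0.5714 -0.1627  0.116 ] ((571.6947021484375, -162.72169494628906), (9.643783569335938, 24.647769927978516), 71.98063659667969) [0.1125 0.1164 0.1187]
[[-0.9521  0.3058]
 [-0.3058 -0.9521]]
bin rim
113 [ 0.6229 -0.1801  0.0472] ((623.6209716796875, -179.74923706054688), (74.34168243408203, 41.51140594482422), 76.15270233154297) [0.0427 0.0474 0.0509]
small bin
166 [ 0.4953 -0.2924  0.0543] ((501.3339538574219, -299.8333740234375), (55.80226135253906, 100.44554138183594), 42.63875961303711) [0.0308 0.0353 0.1013]
side grip
41 [0.4851 0.0862 0.0782] [0.4755 0.0773 0.0606] [0.4951 0.0988 0.0935]
side tab
105 [ 0.5749 -0.1673  0.0941] [ 0.5636 -0.1746  0.0607] [ 0.5875 -0.1556  0.1239]
mast [[217.2225 248.7894]] [[264.8714 187.1104]]
```

```bash
cat > d.py <<'E'
import sys
from h import *
def rel(targets):
    s=ctrl.get_state(); p=s['eef_pos']; Q=R.from_quat(s['tcp_rot'])
    print('t %.2f p %s f %s op %.3f'%(s['time'],np.round(p,4),np.round(s['contact_force'],1),s['opening']), 'yaw %.3f'%np.arctan2(*Q.as_matrix()[[1,0],0]))
    for x,y,z,yaw in targets:
        T=R.from_euler('z',yaw)*R.from_euler('x',np.pi)
        rv=(Q.inv()*T).as_rotvec(); d=Q.inv().apply(np.array([x,y,z])-p)*100
        print('rot',np.round(rv,3),'cm',np.round(d,2),'rows >= %.1f'%max(np.linalg.norm(d)/4.17,np.linalg.norm(rv)/.125))
if __name__=='__main__':
    rel([tuple(float(v) for v in a.split(',')) for a in sys.argv[1:]])
E
python3 d.py .46,-.26,.25,.2 .483,.091,.17,.205 .483,.091,.072,.205
```

```text
t 0.10 p [ 0.2744 -0.6161  0.244 ] f [-0.3  0.1 -1.2] op 1.001 yaw 0.419
rot [-0.002 -0.     0.219] cm [ 31.44 -24.99  -0.53] rows >= 9.6
rot [-0.002 -0.     0.214] cm [ 47.81 -56.1    7.54] rows >= 17.8
rot [-0.002 -0.     0.214] cm [ 47.81 -56.08  17.34] rows >= 18.2
```

servo_tool --increments "0 0 0.214 31.4 -25 -0.5 4; 0 0 0.214 31.4 -25 -0.5 4; 0 0 0.214 31.4 -25 -0.5 4; 0 0 0.214 31.4 -25 -0.5 4; 0 0 0.214 31.4 -25 -0.5 4; 0 0 0.214 31.4 -25 -0.5 4; 0 0 0.214 31.4 -25 -0.5 4; 0 0 0.214 31.4 -25 -0.5 4; 0 0 0.214 31.4 -25 -0.5 4; 0 0 0.214 31.4 -25 -0.5 4" --grip_force 40

```text
time: 0.93
eef_pos: [0.4605, -0.2571, 0.25]
tcp_rot: [0.995, 0.103, 0.0, -0.001]
contact_force: [-0.3, 0.4, -0.3]
opening: 0.467
```

```bash
python3 d.py .483,.091,.17,.205 .483,.091,.072,.205
```

```text
t 0.93 p [ 0.4605 -0.2571  0.25  ] f [-0.3  0.4 -0.3] op 0.467 yaw 0.207
rot [-0.001 -0.     0.002] cm [  9.35 -33.59   8.05] rows >= 8.6
rot [-0.001 -0.     0.002] cm [  9.34 -33.58  17.85] rows >= 9.4
```

servo_tool --increments "0 0 0 9.4 -33.8 8 4; 0 0 0 9.4 -33.8 8 4; 0 0 0 9.4 -33.8 8 4; 0 0 0 9.4 -33.8 8 4; 0 0 0 9.4 -33.8 8 4; 0 0 0 9.4 -33.8 8 4; 0 0 0 9.4 -33.8 8 4; 0 0 0 9.4 -33.8 8 4; 0 0 0 9.4 -33.8 8 4; 0 0 0 9.4 -33.8 8 4"

```text
time: 1.77
eef_pos: [0.4813, 0.0936, 0.1683]
tcp_rot: [0.994, 0.105, -0.002, -0.001]
contact_force: [-0.8, -0.2, -0.3]
opening: 0.469
```

```bash
python3 - <<'E'
from h import *
im,d=snap('side','side1'); cv2.imwrite('pics/c3.png',cv2.resize(cv2.imread('pics/side1.png')[120:240,210:345],None,fx=4.4,fy=4.4,interpolation=cv2.INTER_CUBIC))
im,d=snap('top','top1'); W=cloud('top',d)
cv2.imwrite('pics/c4.png',cv2.resize(cv2.imread('pics/top1.png')[150:290,150:290],None,fx=4.2,fy=4.2,interpolation=cv2.INTER_CUBIC))
E
python3 d.py .483,.091,.072,.205
```

```text
t 1.87 p [0.4824 0.0904 0.1696] f [-0.4 -1.   0.9] op 0.471 yaw 0.208
rot [-0.     0.002  0.003] cm [ 0.09 -0.04  9.76] rows >= 2.3
```

View pics/c3.png

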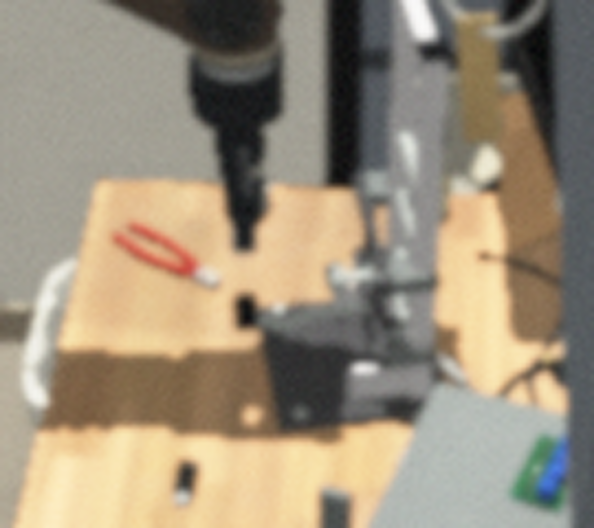

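View pics/c4.png

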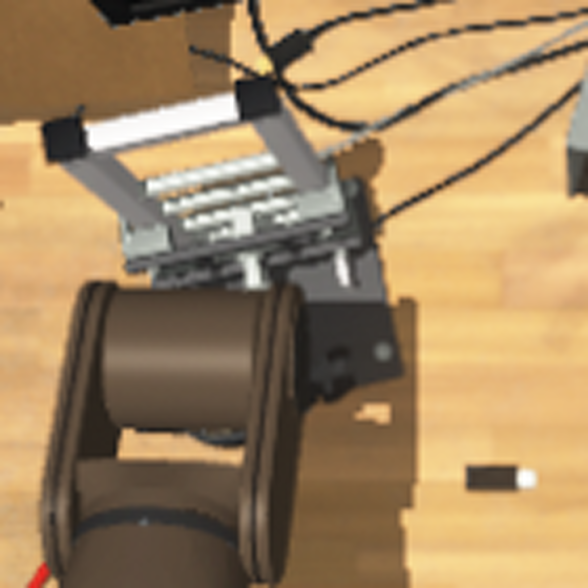

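servo_tool --increments "0 0 0 0.1 0 3 4; 0 0 0 0.1 0 6 4; 0 0 0 0.1 0 8.5 4; 0 0 0 0.1 0 9.7 4; 0 0 0 0.1 0 9.7 4; 0 0 0 0.1 0 9.7 4; 0 0 0 0.1 0 9.7 1; 0 0 0 0.1 0 9.7 0.5; 0 0 0 0.1 0 9.7 0.5; 0 0 0 0.1 0 9.7 0.5"

```text
time: 2.7
eef_pos: [0.4847, 0.0925, 0.0753]
tcp_rot: [0.995, 0.101, 0.001, -0.003]
contact_force: [-1.1, 13.0, 2.5]
opening: 0.134
```

servo_tool --increments "0 0 0 0 0 0 0.5; 0 0 0 0 0 0 0.5; 0 0 0 0 0 0 0.5"

```text
time: 2.95
eef_pos: [0.4847, 0.0925, 0.0753]
tcp_rot: [0.995, 0.102, 0.002, -0.003]
contact_force: [-1.6, 12.5, 2.7]
opening: 0.13
```

servo_tool --increments "0 0 0 0 -0.15 -1.5 0.5; 0 0 0 0 -0.15 -3.2 0.5; 0 0 0 0 -0.15 -5 0.5; 0 0 0 0 -0.15 -6.8 0.5; 0 0 0 0 -0.15 -8.6 0.5; 0 0 0 0 -0.15 -10.4 0.5; 0 0 0 0 -0.15 -12.2 0.5; 0 0 0 0 -0.15 -14 0.5; 0 0 0 0 -0.15 -15.5 0.5; 0 0 0 0 -0.15 -16.2 0.5"

```text
time: 3.78
eef_pos: [0.4846, 0.0926, 0.238]
tcp_rot: [0.995, 0.103, 0.003, -0.002]
contact_force: [4.7, 5.0, -5.0]
opening: 0.129
```

servo_tool --increments "0 0 0 0 0 0 0.5; 0 0 0 0 0 0 0.5; 0 0 0 0 0 0 0.5; 0 0 0 0 0 0 0.5; 0 0 0 0 0 0 0.5"

```text
time: 4.2
eef_pos: [0.4846, 0.0926, 0.2361]
tcp_rot: [0.995, 0.103, 0.003, -0.002]
contact_force: [4.6, 5.3, -5.4]
opening: 0.131
```

```bash
python3 - <<'E'
from h import *
im,d=snap('side','side2'); cv2.imwrite('pics/c5.png',cv2.resize(cv2.imread('pics/side2.png')[100:220,210:345],None,fx=4.4,fy=4.4,interpolation=cv2.INTER_CUBIC))
E
python3 d.py
```

```text
t 4.25 p [0.4847 0.0926 0.2361] f [ 4.2  5.8 -4.6] op 0.130 yaw 0.206
```

View pics/c5.png

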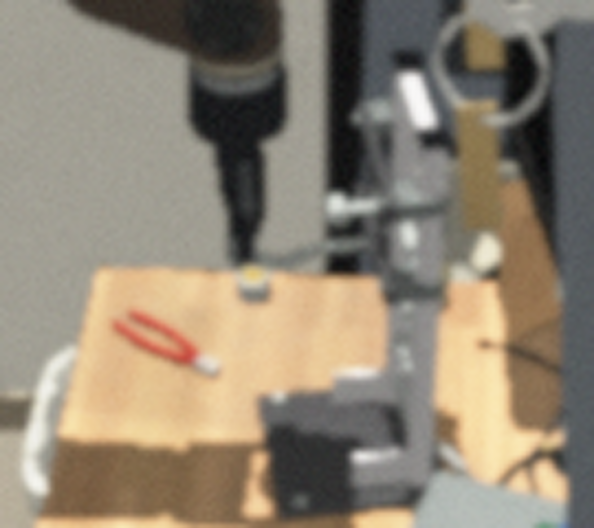

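servo_tool --increments "0 0 0 0 0 0.6 0.5; 0 0 0 0 0 1.2 0.5; 0 0 0 0 0 1.8 0.5; 0 0 0 0 0 2.4 0.5; 0 0 0 0 0 2.9 0.5; 0 0 0 0 0 3.3 0.5; 0 0 0 0 0 3.7 0.5; 0 0 0 0 0 4 0.5; 0 0 0 0 0 4.2 0.5; 0 0 0 0 0 4.2 0.5"

```text
time: 5.08
eef_pos: [0.4846, 0.0926, 0.1952]
tcp_rot: [0.995, 0.103, 0.002, -0.002]
contact_force: [1.5, 5.7, -0.4]
opening: 0.133
```

servo_tool --increments "0 0 0 0 0 0 0.5; 0 0 0 0 0 0.1 0.5; 0 0 0 0 0 0.1 0.5; 0 0 0 0 0 0.1 0.5"

```text
time: 5.42
eef_pos: [0.4847, 0.0926, 0.195]
tcp_rot: [0.995, 0.103, 0.002, -0.001]
contact_force: [-0.9, 4.7, 2.8]
opening: 0.129
```

servo_tool --increments "0 0 0 0 0 0 1.5; 0 0 0 0 0 0 3; 0 0 0 0 0 0 4; 0 0 0 0 0 0 4; 0 0 0 0 0 -2 4; 0 0 0 0 0 -5 4; 0 0 0 0 0 -8 4; 0 0 0 -4 0 -8 4; 0 0 0 -4 3 -8 4; 0 0 0 -4 7 -8 4"

```text
time: 6.25
eef_pos: [0.4569, 0.0155, 0.2725]
tcp_rot: [0.995, 0.104, 0.001, -0.0]
contact_force: [1.0, -0.2, -0.0]
opening: 0.468
```

```bash
python3 - <<'E'
from h import *
np.set_printoptions(precision=4,suppress=True)
im,d=snap('side','side3'); cv2.imwrite('pics/c6.png',cv2.resize(cv2.imread('pics/side3.png')[90:210,210:345],None,fx=4.4,fy=4.4,interpolation=cv2.INTER_CUBIC))
E
python3 d.py .5715,-.163,.19,-.285 .5715,-.163,.10,-.285
```

```text
t 6.30 p [0.4592 0.0081 0.2728] f [ 2.7 -3.9  0.6] op 0.466 yaw 0.202
rot [ 0.006 -0.003  0.487] cm [ 7.55 18.97  8.42] rows >= 5.3
rot [ 0.006 -0.003  0.487] cm [ 7.54 18.91 17.41] rows >= 6.4
```

View pics/c6.png

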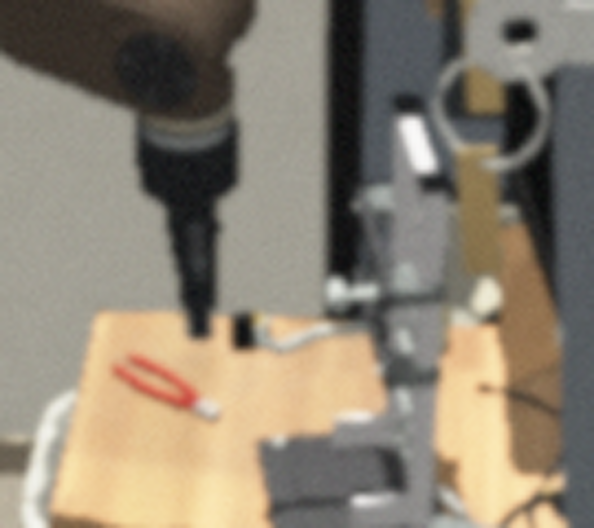

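```bash
python3 - <<'E'
from h import *
print(ray('top',[(262,264),(277,264),(267,264)],.005), ray('top',[(350,245),(367,231)],.03))
E
python3 d.py .5675,-.162,.19,-.285 .5675,-.162,.10,-.285
```

```text
[[ 0.4412158  -0.03057207  0.005     ]
 [ 0.44109401 -0.0751904   0.005     ]
 [ 0.44117892 -0.04545438  0.005     ]] [[ 0.49420538 -0.29005598  0.03      ]
 [ 0.53525107 -0.34126755  0.03      ]]
t 6.30 p [0.4592 0.0081 0.2728] f [ 2.7 -3.9  0.6] op 0.466 yaw 0.202
rot [ 0.006 -0.003  0.487] cm [ 7.18 18.79  8.41] rows >= 5.2
rot [ 0.006 -0.003  0.487] cm [ 7.17 18.73 17.41] rows >= 6.4
```

servo_tool --increments "0 0 0.487 7.2 18.8 8.2 4; 0 0 0.487 7.2 18.8 8.2 4; 0 0 0.487 7.2 18.8 8.2 4; 0 0 0.487 7.2 18.8 8.2 4; 0 0 0.487 7.2 18.8 8.2 4; 0 0 0.487 7.2 18.8 8.2 4; 0 0 0.487 7.2 18.8 8.2 4; 0 0 0.487 7.2 18.8 8.2 4"

```text
time: 6.97
eef_pos: [0.5671, -0.1548, 0.1899]
tcp_rot: [0.99, -0.141, -0.001, -0.0]
contact_force: [-0.6, 0.0, -0.2]
opening: 0.47
```

```bash
python3 - <<'E'
from h import *
im,d=snap('side','side4'); cv2.imwrite('pics/c7.png',cv2.resize(cv2.imread('pics/side4.png')[180:300,210:345],None,fx=4.4,fy=4.4,interpolation=cv2.INTER_CUBIC))
E
python3 d.py .5675,-.162,.10,-.285
```

```text
t 7.02 p [ 0.5672 -0.1542  0.1907] f [-0.   0.3 -0.3] op 0.473 yaw -0.282
rot [-0.     0.     0.003] cm [0.25 0.75 9.07] rows >= 2.2
```

View pics/c7.png

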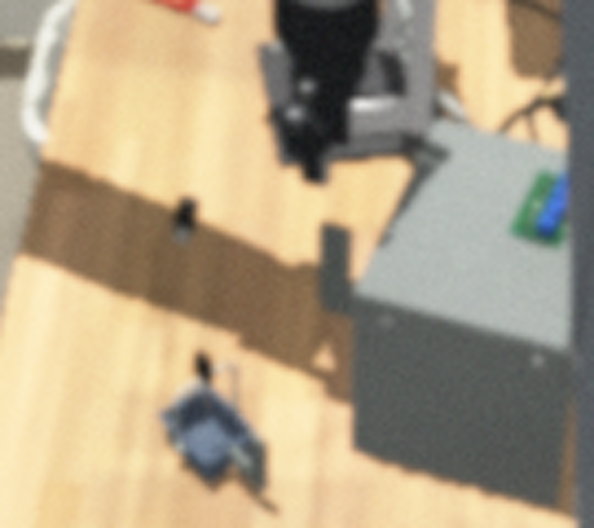

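servo_tool --increments "0 0 0 0.2 0.75 0 4; 0 0 0 0.2 0.75 2 4; 0 0 0 0.2 0.75 5 4; 0 0 0 0.2 0.75 8 4; 0 0 0 0.2 0.75 9 4; 0 0 0 0.2 0.75 9 4; 0 0 0 0.2 0.75 9 4"

```text
time: 7.6
eef_pos: [0.5676, -0.1623, 0.1014]
tcp_rot: [0.99, -0.14, 0.0, 0.0]
contact_force: [-0.3, 0.1, 0.8]
opening: 0.466
```

```bash
python3 d.py .5675,-.162,.10,-.285
python3 - <<'E'
from h import *
im,d=snap('side','side5'); cv2.imwrite('pics/c8.png',cv2.resize(cv2.imread('pics/side5.png')[180:300,210:345],None,fx=4.4,fy=4.4,interpolation=cv2.INTER_CUBIC))
E
```

```text
t 7.60 p [ 0.5676 -0.1623  0.1014] f [-0.3  0.1  0.8] op 0.466 yaw -0.281
rot [ 0.    -0.001  0.004] cm [-0.02 -0.03  0.14] rows >= 0.0
```

View pics/c8.png

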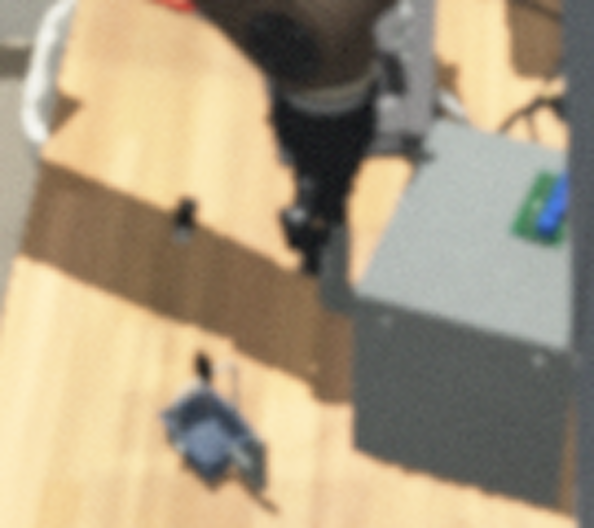

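Run:
```python
from h import *
np.set_printoptions(precision=4,suppress=True)
f=lambda p:(p-[210,180])*4.4
print(f(proj('side',[[.5715,-.163,.118],[.5715,-.163,.08],[.5676,-.1623,.1014],[.5676,-.1623,.0874],[.561,-.185,.0874],[.575,-.14,.0874]])))
print(proj('top',[[.5715,-.163,.118]]))
d=np.load('pics/side5.npy');W=cloud('side',d)
for r,c in [(232,286),(240,286),(245,286),(234,281),(240,281)]: print(r,c,W[r,c])
d=np.load('pics/side4.npy');W=cloud('side',d)
for r,c in [(233,284),(236,286),(240,286),(245,286)]: print(r,c,W[r,c])
```

```text
[[331.0703 224.9107]
 [330.7818 259.9131]
 [325.8503 239.4305]
 [325.776  252.2726]
 [315.0921 273.5573]
 [337.2521 231.8401]]
[[307.4444 214.4302]]
232 286 [ 0.5741 -0.1636  0.1146]
240 286 [ 0.5743 -0.1636  0.0764]
245 286 [ 0.5748 -0.1693  0.0578]
234 281 [ 0.5616 -0.2232  0.1653]
240 281 [ 0.5599 -0.1984  0.1119]
233 284 [ 0.5675 -0.1642  0.11  ]
236 286 [ 0.5745 -0.1687  0.1009]
240 286 [ 0.5747 -0.1696  0.0827]
245 286 [ 0.5746 -0.1664  0.0547]
```

servo_tool --increments "0 0 0 0.1 0 0 2; 0 0 0 0.1 0 0 0.5; 0 0 0 0.1 0 0 0.4; 0 0 0 0.1 0 0 0.4; 0 0 0 0.1 0 0 0.4; 0 0 0 0.1 0 0 0.4; 0 0 0 0.1 0 0 0.4"

```text
time: 8.23
eef_pos: [0.5694, -0.1634, 0.1024]
tcp_rot: [0.99, -0.141, 0.002, 0.0]
contact_force: [-1.6, 1.2, 6.5]
opening: 0.107
```

```bash
python3 d.py .459,-.130,.10,-.285
```

```text
t 8.23 p [ 0.5694 -0.1634  0.1024] f [-1.6  1.2  6.5] op 0.107 yaw -0.282
rot [ 0.    -0.003  0.003] cm [-11.54  -0.13   0.2 ] rows >= 2.8
```

servo_tool --increments "0 0 0 -1 0 -0.1 0.4; 0 0 0 -2.2 0 -0.1 0.4; 0 0 0 -3.5 0 -0.1 0.4; 0 0 0 -4.8 0 -0.1 0.4; 0 0 0 -6.1 0 -0.1 0.4; 0 0 0 -7.4 0 -0.1 0.4; 0 0 0 -8.8 0 -0.1 0.4; 0 0 0 -10.2 0 -0.1 0.4; 0 0 0 -11.4 0 -0.1 0.4; 0 0 0 -11.7 0 -0.1 0.4"

```text
time: 9.07
eef_pos: [0.4554, -0.1303, 0.1019]
tcp_rot: [0.99, -0.141, 0.001, 0.0]
contact_force: [1.5, -0.2, 1.4]
opening: 0.109
```

servo_tool --increments "0 0 0 0 0 0 0.4; 0 0 0 0 0 0 2; 0 0 0 0 0 0 3; 0 0 0 0 0 0 4; 0 0 0 0 0 0 4; 0 0 0 0 0 -2 4; 0 0 0 0 0 -5 4; 0 0 0 0 0 -9 4; 0 0 0 0 0 -13 4"

```text
time: 9.82
eef_pos: [0.455, -0.1298, 0.2312]
tcp_rot: [0.99, -0.141, -0.002, -0.001]
contact_force: [0.8, -0.6, -0.1]
opening: 0.469
```

servo_tool --increments "0 0 0 0 -4 0 4; 0 0 0 0 -8 0 4; 0 0 0 0 -12 0 4; 0 0 0 0 -12 0 4; 0 0 0 0 -12 0 4; 0 0 0 0 -12 0 4"

```text
time: 10.32
eef_pos: [0.4891, -0.015, 0.2308]
tcp_rot: [0.99, -0.14, -0.001, 0.0]
contact_force: [-0.0, -0.9, -0.1]
opening: 0.466
```

```bash
python3 - <<'E'
from h import *
im,d=snap('side','side6'); cv2.imwrite('pics/c9.png',cv2.resize(cv2.imread('pics/side6.png')[150:300,210:345],None,fx=4,fy=4,interpolation=cv2.INTER_CUBIC))
im,d=snap('top','top6'); cv2.imwrite('pics/c10.png',cv2.resize(cv2.imread('pics/top6.png')[120:300,130:400],None,fx=2.9,fy=2.9,interpolation=cv2.INTER_CUBIC))
E
python3 d.py
```

```text
t 10.42 p [ 0.4891 -0.016   0.2309] f [ 0.4 -0.  -0. ] op 0.469 yaw -0.283
```

View pics/c9.png

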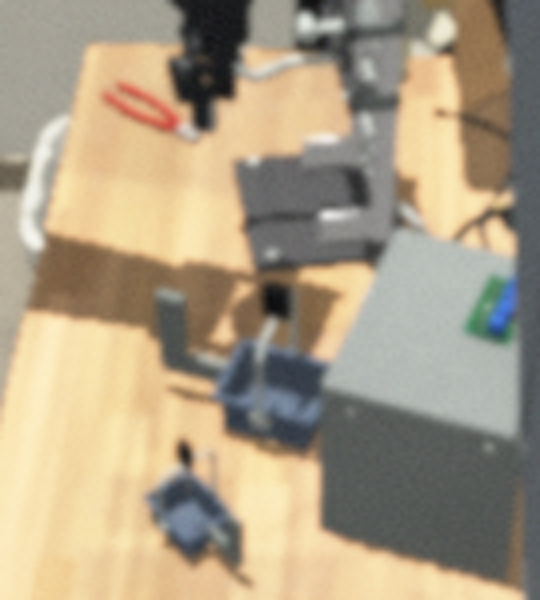

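View pics/c10.png

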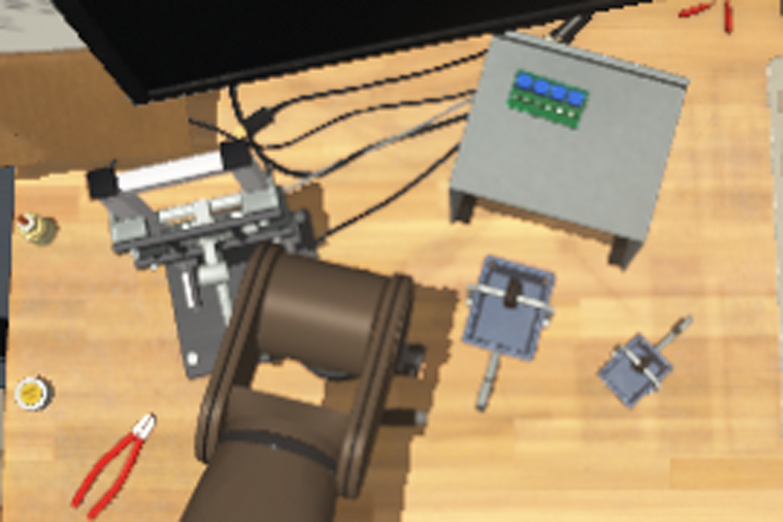

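Bin is out, free-standing in front of the riser (top crop (512,305)). Measure its rim, handle grip, and the hook now.

```bash
cat > m.py <<'E'
from h import *
np.set_printoptions(precision=4,suppress=True)
W=cloud('top',np.load('pics/top6.npy'))
def reg(r0,r1,c0,c1,lo,hi,t):
    P=W[r0:r1,c0:c1].reshape(-1,3); P=P[(P[:,2]>lo)&(P[:,2]<hi)]
    print(t,len(P),P.mean(0),cv2.minAreaRect((P[:,:2]*1000).astype(np.float32)),'z med',np.median(P[:,2])); return P
reg(205,250,285,325,.040,.056,'rim')
g=reg(205,240,285,325,.149,.17,'grip')
reg(205,240,285,325,.118,.138,'bar')
reg(235,270,285,310,.108,.128,'tab')
W=cloud('side',np.load('pics/side6.npy'))
reg(218,235,272,286,.135,.17,'side grip')
im=cv2.imread('pics/side6.png')
c=np.array([.6934,-.2107]);x=np.array([.959,-.283])
print('bin x in riser',[float((g[:,:2].mean(0)-c)@x)])
E
python3 m.py
```

```text
rim 302 [ 0.5442 -0.158   0.0468] ((537.3096313476562, -155.93894958496094), (85.6335678100586, 117.82835388183594), 74.76982116699219) z med 0.04703337955381992
grip 39 [ 0.5475 -0.1592  0.1581] ((548.193115234375, -159.03750610351562), (11.738755226135254, 22.10832977294922), 75.45868682861328) z med 0.15863847856267932
bar 53 [ 0.5476 -0.161   0.1257] ((543.7903442382812, -160.40780639648438), (80.38814544677734, 14.611578941345215), 73.55388641357422) z med 0.12575879708234527
tab 31 [ 0.4582 -0.1332  0.1169] ((458.3183898925781, -133.31332397460938), (9.582084655761719, 22.48708724975586), 71.1905288696289) z med 0.11642820421092703
side grip 55 [ 0.5511 -0.1644  0.1515] ((550.9525756835938, -163.1124267578125), (16.456653594970703, 21.15043830871582), 88.51459503173828) z med 0.1536159299469364
bin x in riser [-0.15448872884397505]
```

```bash
python3 d.py .548,-.159,.22,-.282 .548,-.159,.148,-.282
```

```text
t 10.42 p [ 0.4891 -0.016   0.2309] f [ 0.4 -0.  -0. ] op 0.469 yaw -0.283
rot [ 0.     0.001 -0.001] cm [ 9.65 12.08  1.09] rows >= 3.7
rot [ 0.     0.001 -0.001] cm [ 9.66 12.08  8.29] rows >= 4.2
```

servo_tool --increments "0 0 0 9.6 12.1 1 4; 0 0 0 9.6 12.1 1 4; 0 0 0 9.6 12.1 1 4; 0 0 0 9.6 12.1 1 4; 0 0 0 9.6 12.1 1 4; 0 0 0 9.6 12.1 1 4; 0 0 0 9.6 12.1 1 4; 0 0 0 9.6 12.1 1 4"

```text
time: 11.08
eef_pos: [0.5472, -0.1577, 0.2212]
tcp_rot: [0.99, -0.141, -0.0, -0.0]
contact_force: [0.5, -0.1, -0.2]
opening: 0.469
```

```bash
python3 d.py .548,-.159,.148,-.282
python3 - <<'E'
from h import *
np.set_printoptions(precision=4,suppress=True)
im,d=snap('side','side7'); cv2.imwrite('pics/c11.png',cv2.resize(cv2.imread('pics/side7.png')[150:300,210:345],None,fx=4,fy=4,interpolation=cv2.INTER_CUBIC))
im,d=snap('top','top7'); cv2.imwrite('pics/c12.png',cv2.resize(cv2.imread('pics/top7.png')[150:270,150:350],None,fx=4,fy=4,interpolation=cv2.INTER_CUBIC))
W=cloud('top',d); P=W[225:262,195:240].reshape(-1,3); P=P[(P[:,2]>.12)&(P[:,2]<.25)]
print(len(P)); Q=P[P[:,2]>.2]; print('tip',len(Q),Q.mean(0),cv2.minAreaRect((Q[:,:2]*1000).astype(np.float32)))
o=np.array([.6185,.1195]);x=np.array([.98,.199]);y=np.array([-.199,.98])
a=np.c_[(P[:,:2]-o)@x,(P[:,:2]-o)@y,P[:,2]]
a=a[np.argsort(a[:,0])]; 
for lo in range(-160,-40,8):
    s=a[(a[:,0]*1000>=lo)&(a[:,0]*1000<lo+8)]
    if len(s): print(lo,len(s),np.median(s,0))
E
```

```text
t 11.08 p [ 0.5472 -0.1577  0.2212] f [ 0.5 -0.1 -0.2] op 0.469 yaw -0.282
rot [-0.     0.001 -0.   ] cm [0.12 0.11 7.32] rows >= 1.8
109
tip 41 [0.4828 0.091  0.2069] ((482.6692199707031, 91.49885559082031), (18.648624420166016, 13.175713539123535), 2.2433347702026367)
-152 14 [-0.1472 -0.0012  0.2047]
-144 21 [-0.1394 -0.0033  0.2071]
-136 16 [-0.132  -0.0013  0.2061]
-128 7 [-0.1236 -0.0011  0.1854]
-120 13 [-0.1158  0.0003  0.1801]
-112 9 [-0.107  -0.0013  0.1779]
-104 12 [-0.0994  0.0001  0.1774]
-96 13 [-0.0918  0.0004  0.1828]
-88 4 [-0.0864  0.0009  0.1855]
```

View pics/c11.png

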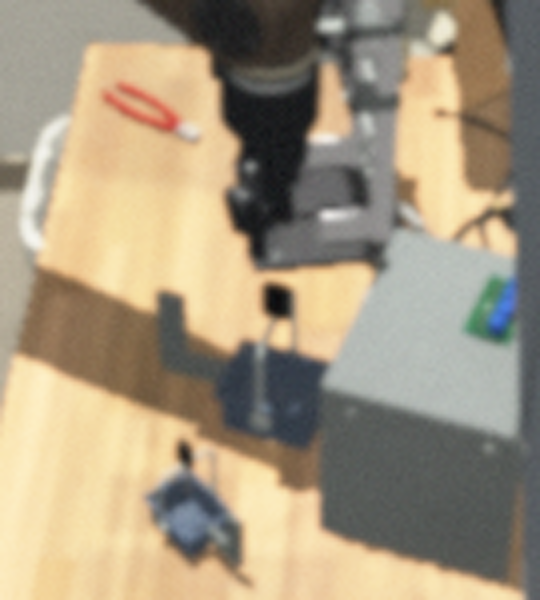

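View pics/c12.png

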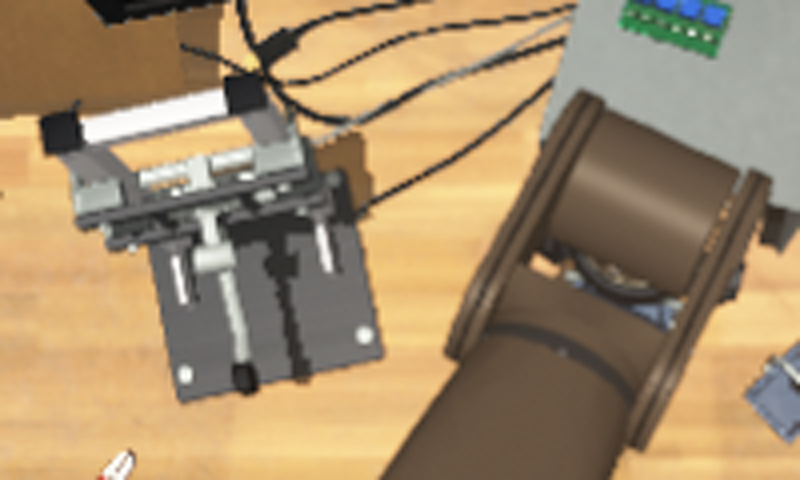

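servo_tool --increments "0 0 0 0.1 0.1 2 4; 0 0 0 0.1 0.1 4.5 4; 0 0 0 0.1 0.1 6.6 4; 0 0 0 0.1 0.1 7.3 4; 0 0 0 0.1 0.1 7.3 4; 0 0 0 0.1 0.1 7.3 4; 0 0 0 0.1 0.1 7.3 2; 0 0 0 0.1 0.1 7.3 0.5; 0 0 0 0.1 0.1 7.3 0.5; 0 0 0 0.1 0.1 7.3 0.5" --grip_force 60

```text
time: 12.02
eef_pos: [0.5496, -0.1596, 0.1502]
tcp_rot: [0.99, -0.141, 0.002, 0.0]
contact_force: [1.0, 1.6, 3.8]
opening: 0.129
```

```bash
python3 - <<'E'
from h import *
np.set_printoptions(precision=4,suppress=True)
W=cloud('top',np.load('pics/top7.npy'))
o=np.array([.483,.092])+.142*np.array([.98,.199]);x=np.array([.98,.199]);y=np.array([-.199,.98])
print('origin',o)
for t,(r0,r1,c0,c1) in dict(L=(211,228,191,200),R=(200,220,227,236),slab=(195,215,170,240)).items():
    P=W[r0:r1,c0:c1].reshape(-1,3);P=P[P[:,2]>.06]
    a=np.c_[(P[:,:2]-o)@x,(P[:,:2]-o)@y,P[:,2]]; 
    print(t,len(a)); 
    for z0 in np.arange(.06,.36,.02):
        s=a[(a[:,2]>=z0)&(a[:,2]<z0+.02)]
        if len(s)>2: print('%.2f'%z0,len(s),'x',s[:,0].min().round(3),s[:,0].max().round(3),'y',s[:,1].min().round(3),s[:,1].max().round(3))
E
python3 d.py
```

```text
origin [0.6222 0.1203]
L 8
0.22 8 x -0.072 -0.058 y 0.011 0.015
R 12
0.18 10 x -0.039 -0.036 y -0.073 -0.062
slab 849
0.08 18 x -0.008 -0.002 y -0.029 0.037
0.14 32 x -0.005 0.004 y -0.005 0.048
0.16 11 x -0.04 0.001 y -0.063 0.048
0.18 282 x -0.05 -0.003 y -0.073 0.077
0.20 50 x -0.068 -0.004 y -0.03 0.053
0.22 125 x -0.07 -0.007 y -0.03 0.051
0.24 13 x -0.04 -0.01 y -0.063 0.053
0.26 314 x -0.044 -0.009 y -0.071 0.073
t 12.02 p [ 0.5496 -0.1596  0.1502] f [1.  1.6 3.8] op 0.129 yaw -0.282
```

```bash
python3 - <<'E'
from h import *
np.set_printoptions(precision=4,suppress=True)
W=cloud('top',np.load('pics/top7.npy'))
o=np.array([.6222,.1203]);x=np.array([.98,.199]);y=np.array([-.199,.98])
for r,c in [(215,194),(218,195),(222,196),(207,230),(211,231),(216,232)]:
    for cc in (c-1,c,c+1):
        p=W[r,cc]; print((r,cc),(p[:2]-o)@x,(p[:2]-o)@y,p[2])
E
python3 d.py .55,-.16,.245,-.282 .46,-.10,.245,-.05 .440,-.02,.245,.205 .440,.083,.245,.205
```

```text
(215, 193) -0.026649715268577828 0.05915545820820599 0.03988651573505475
(215, 194) -0.028219223464159848 0.055408949341605666 0.04468725683923647
(215, 195) -0.027457461315750383 0.053630155793194655 0.037778739933894245
(218, 194) -0.03718960780772469 0.05684472509331323 0.04535346493277381
(218, 195) -0.03628681691583693 0.055237082676356554 0.03749356153001515
(218, 196) -0.03567512298439876 0.05335244139114424 0.03111564352668239
(222, 195) -0.049793795522043105 0.05576511768657249 0.04667316533578458
(222, 196) -0.0497907290462906 0.05340312677645489 0.043353628119909615
(222, 197) -0.04703597470260323 0.053506326468656606 0.024980709987119765
(207, 229) -0.025967143828379887 -0.050880367925859905 0.04462375806264984
(207, 230) -0.026495462674978047 -0.05374847905821602 0.044221523253530126
(207, 231) -0.02607035768464288 -0.056200433220469505 0.03904873275662668
(211, 230) -0.037143740273054074 -0.051005697911006134 0.03834474469110649
(211, 231) -0.03872733288169301 -0.05437153061069732 0.04343415370156989
(211, 232) -0.03729176620526335 -0.0563429020164538 0.032737553020301347
(216, 231) -0.0537529356542451 -0.051786254390726455 0.045352554835847325
(216, 232) -0.05460185351450639 -0.05479972652620337 0.046711513859842624
(216, 233) -0.05449165864748121 -0.057344570835171214 0.0427478056856716
t 12.02 p [ 0.5496 -0.1596  0.1502] f [1.  1.6 3.8] op 0.129 yaw -0.282
rot [ 0.    -0.003 -0.   ] cm [ 0.08  0.03 -9.48] rows >= 2.3
rot [ 0.    -0.003 -0.232] cm [-10.24  -3.23  -9.51] rows >= 3.4
rot [ 0.001 -0.003 -0.487] cm [-14.39 -10.35  -9.53] rows >= 4.8
rot [ 0.001 -0.003 -0.487] cm [-17.26 -20.24  -9.54] rows >= 6.8
```

servo_tool --increments "0 0 0 0 0 -1 0.5; 0 0 0 0 0 -2.5 0.5; 0 0 0 0 0 -4.2 0.5; 0 0 0 0 0 -6 0.5; 0 0 0 0 0 -7.8 0.5; 0 0 0 0 0 -9.2 0.5; 0 0 0 0 0 -9.7 0.5; 0 0 0 0 0 -9.7 0.5"

```text
time: 12.68
eef_pos: [0.549, -0.1597, 0.2472]
tcp_rot: [0.99, -0.141, 0.001, 0.001]
contact_force: [-0.2, 0.2, -1.9]
opening: 0.13
```

servo_tool --increments "0 0 -0.04 -2 -0.7 0 0.5; 0 0 -0.1 -4 -1.5 0 0.5; 0 0 -0.16 -6 -2.5 0 0.5; 0 0 -0.22 -8 -3.6 0 0.5; 0 0 -0.28 -10 -5 0 0.5; 0 0 -0.34 -11.8 -6.5 0 0.5; 0 0 -0.4 -13 -8 0 0.5; 0 0 -0.45 -14 -9.5 0 0.5; 0 0 -0.487 -14.4 -10.3 0 0.5; 0 0 -0.487 -14.4 -10.3 0 0.5"

```text
time: 13.52
eef_pos: [0.4379, -0.0189, 0.2441]
tcp_rot: [0.995, 0.104, -0.001, -0.0]
contact_force: [-0.6, 0.1, -2.0]
opening: 0.128
```

```bash
python3 d.py .440,.083,.247,.205;python3 - <<'E'
from h import *
im,d=snap('side','side8'); cv2.imwrite('pics/c13.png',cv2.resize(cv2.imread('pics/side8.png')[100:250,210:345],None,fx=4,fy=4,interpolation=cv2.INTER_CUBIC))
E
```

```text
t 13.52 p [ 0.4379 -0.0189  0.2441] f [-0.6  0.1 -2. ] op 0.128 yaw 0.208
rot [-0.001  0.002  0.003] cm [ 2.3  -9.93 -0.28] rows >= 2.4
```

View pics/c13.png

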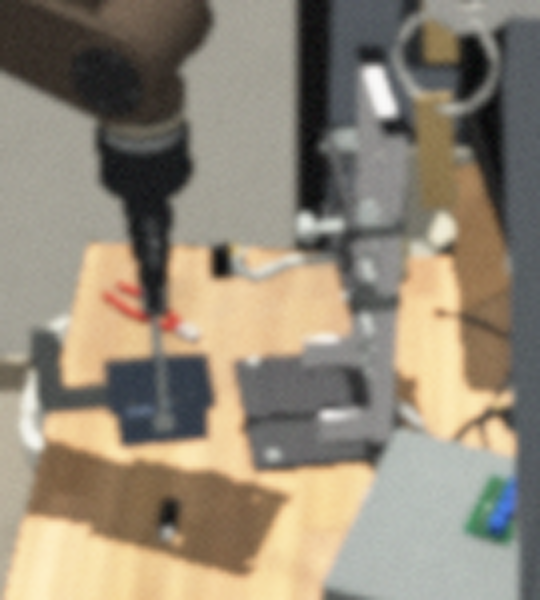

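servo_tool --increments "0 0 0 0.6 -2 -0.3 0.5; 0 0 0 1.2 -4 -0.4 0.5; 0 0 0 1.7 -6 -0.4 0.5; 0 0 0 2 -8 -0.4 0.5; 0 0 0 2.2 -9.5 -0.4 0.5; 0 0 0 2.2 -9.9 -0.4 0.5; 0 0 0 2.2 -9.9 -0.4 0.5; 0 0 0 2.2 -9.9 -0.4 0.5"

```text
time: 14.23
eef_pos: [0.4406, 0.0803, 0.2491]
tcp_rot: [0.995, 0.102, -0.0, 0.0]
contact_force: [0.8, -1.0, -1.5]
opening: 0.126
```

```bash
python3 d.py .5145,.0985,.249,.205 .5145,.0985,.203,.205;python3 - <<'E'
from h import *
im,d=snap('side','side9'); cv2.imwrite('pics/c14.png',cv2.resize(cv2.imread('pics/side9.png')[90:220,210:345],None,fx=4.4,fy=4.4,interpolation=cv2.INTER_CUBIC))
im,d=snap('top','top9'); cv2.imwrite('pics/c15.png',cv2.resize(cv2.imread('pics/top9.png')[150:290,150:290],None,fx=4.2,fy=4.2,interpolation=cv2.INTER_CUBIC))
E
```

```text
t 14.23 p [0.4406 0.0803 0.2491] f [ 0.8 -1.  -1.5] op 0.126 yaw 0.204
rot [ 0.001  0.001 -0.001] cm [ 7.61 -0.29  0.  ] rows >= 1.8
rot [ 0.001  0.001 -0.001] cm [ 7.61 -0.29  4.6 ] rows >= 2.1
```

View pics/c14.png

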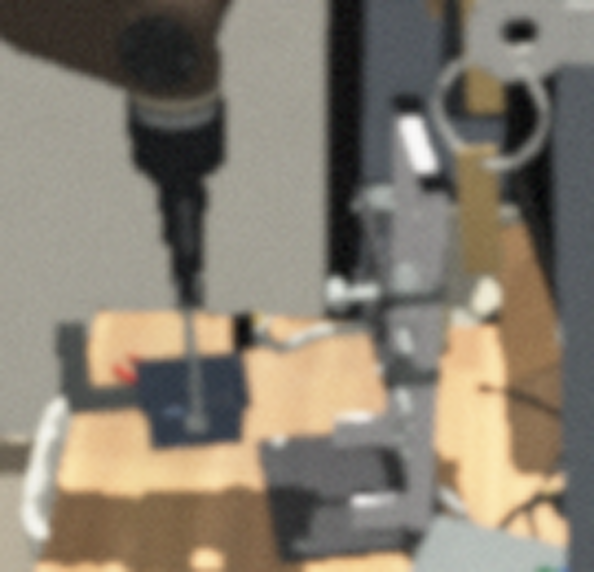

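View pics/c15.png

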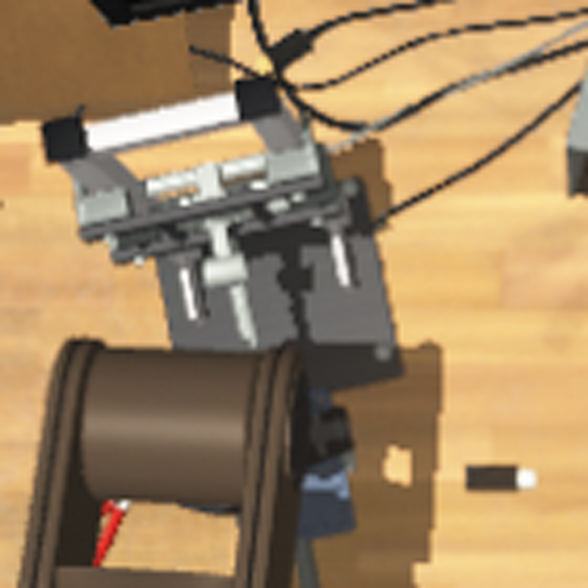

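servo_tool --increments "0 0 0 0.8 -0.2 0 0.5; 0 0 0 1.8 -0.3 0 0.5; 0 0 0 2.8 -0.3 0 0.5; 0 0 0 3.8 -0.3 0 0.5; 0 0 0 4.8 -0.3 0 0.5; 0 0 0 5.8 -0.3 0 0.5; 0 0 0 6.8 -0.3 0 0.5; 0 0 0 7.5 -0.3 0 0.5; 0 0 0 7.5 -0.3 0 0.5; 0 0 0 7.5 -0.3 0 0.5"

```text
time: 15.17
eef_pos: [0.5133, 0.0994, 0.2491]
tcp_rot: [0.995, 0.102, -0.0, -0.0]
contact_force: [0.1, 0.3, -2.2]
opening: 0.123
```

```bash
python3 d.py .5145,.0985,.249,.205 .5145,.0985,.203,.205;python3 - <<'E'
from h import *
im,d=snap('side','side10'); cv2.imwrite('pics/c16.png',cv2.resize(cv2.imread('pics/side10.png')[90:220,210:345],None,fx=4.4,fy=4.4,interpolation=cv2.INTER_CUBIC))
E
```

```text
t 15.17 p [0.5133 0.0994 0.2491] f [ 0.1  0.3 -2.2] op 0.123 yaw 0.205
rot [-0.     0.001  0.   ] cm [0.1  0.11 0.01] rows >= 0.0
rot [-0.     0.001  0.   ] cm [0.11 0.11 4.61] rows >= 1.1
```

View pics/c16.png

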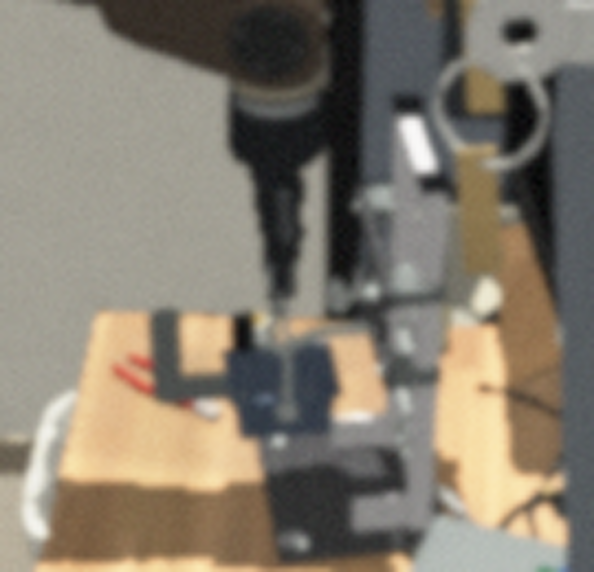

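servo_tool --increments "0 0 0 0.1 0.1 0.6 0.5; 0 0 0 0.1 0.1 1.3 0.5; 0 0 0 0.1 0.1 2 0.5; 0 0 0 0.1 0.1 2.7 0.5; 0 0 0 0.1 0.1 3.3 0.5; 0 0 0 0.1 0.1 3.8 0.5; 0 0 0 0.1 0.1 4.2 0.5; 0 0 0 0.1 0.1 4.4 0.5; 0 0 0 0.1 0.1 4.4 0.5; 0 0 0 0.1 0.1 4.4 0.5"

```text
time: 16.05
eef_pos: [0.5151, 0.0986, 0.2066]
tcp_rot: [0.995, 0.102, 0.001, 0.0]
contact_force: [-0.5, 0.6, 2.8]
opening: 0.126
```

servo_tool --increments "0 0 0 0 0 0.1 0.5; 0 0 0 0 0 0.2 0.5; 0 0 0 0 0 0.2 0.5; 0 0 0 0 0 0.2 0.5"

```text
time: 16.38
eef_pos: [0.5152, 0.0986, 0.206]
tcp_rot: [0.995, 0.102, 0.001, 0.0]
contact_force: [-4.3, 0.7, 9.6]
opening: 0.125
```

Run:
```python
from h import *
im,d=snap('side','side11'); cv2.imwrite('pics/c17.png',cv2.resize(cv2.imread('pics/side11.png')[90:220,210:345],None,fx=4.4,fy=4.4,interpolation=cv2.INTER_CUBIC))
```

```text
(no output)
```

View pics/c17.png

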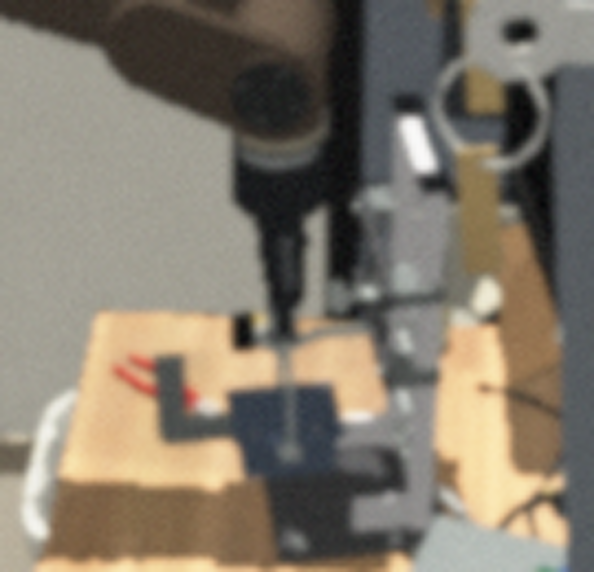

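servo_tool --increments "0 0 0 0 0 -0.2 0.5; 0 0 0 0 0 -0.2 1.4; 0 0 0 0 0 -0.2 1.8; 0 0 0 0 0 -0.2 2.5; 0 0 0 0 0 -0.2 3.5; 0 0 0 0 0 -0.2 3.5; 0 0 0 0 0 -1 3.5; 0 0 0 0 0 -2.5 3.5; 0 0 0 0 0 -5 3.5; 0 0 0 0 0 -8 3.5"

```text
time: 17.27
eef_pos: [0.5132, 0.0985, 0.2826]
tcp_rot: [0.995, 0.102, -0.002, -0.0]
contact_force: [-0.3, -0.1, 0.1]
opening: 0.409
```

servo_tool --increments "0 0 0 0 2 0 3.5; 0 0 0 -2 5 0 3.5; 0 0 0 -4 9 0 3.5; 0 0 0 -4 13 0 3.5; 0 0 0 -4 17 0 3.5; 0 0 0 -4 17 0 3.5; 0 0 0 -4 17 0 3.5; 0 0 0 -4 17 0 3.5"

```text
time: 17.93
eef_pos: [0.5096, -0.076, 0.2835]
tcp_rot: [0.995, 0.102, -0.0, -0.0]
contact_force: [0.0, -0.7, 0.7]
opening: 0.409
```

Run:
```python
from h import *
np.set_printoptions(precision=4,suppress=True)
im,d=snap('side','side12'); cv2.imwrite('pics/c18.png',cv2.resize(cv2.imread('pics/side12.png')[90:220,210:345],None,fx=4.4,fy=4.4,interpolation=cv2.INTER_CUBIC))
im,d=snap('top','top12'); cv2.imwrite('pics/c19.png',cv2.resize(cv2.imread('pics/top12.png')[120:300,130:400],None,fx=2.9,fy=2.9,interpolation=cv2.INTER_CUBIC))
W=cloud('top',d)
o=np.array([.483,.092]);x=np.array([.98,.199]);y=np.array([-.199,.98])
def reg(t,lo,hi,r=(225,265),c=(190,245)):
    P=W[r[0]:r[1],c[0]:c[1]].reshape(-1,3);P=P[(P[:,2]>lo)&(P[:,2]<hi)]
    if len(P): a=np.c_[(P[:,:2]-o)@x-.032,(P[:,:2]-o)@y,P[:,2]]; print(t,len(P),'rel dip',a.mean(0),a.min(0),a.max(0))
reg('top of black grips',.2,.225);reg('rim',.09,.11);reg('bar/hook',.17,.19);reg('tab',.155,.185,(250,285),(190,225))
print(ctrl.get_state()['time'],ctrl.get_state()['contact_force'])
```

```text
top of black grips 85 rel dip [-0.015  -0.0013  0.2109] [-0.0417 -0.007   0.2011] [0.0106 0.0053 0.2206]
rim 196 rel dip [-0.0182  0.0149  0.1032] [-0.0813 -0.0406  0.091 ] [0.0389 0.0428 0.11  ]
bar/hook 97 rel dip [-0.0082 -0.0021  0.1816] [-0.0848 -0.0431  0.1706] [0.0212 0.0413 0.1896]
tab 45 rel dip [-0.0936 -0.0023  0.1709] [-0.1062 -0.0064  0.1553] [-0.0814  0.003   0.1775]
18.0333 [-1.0852  0.5744  0.1262]
```

View pics/c18.png

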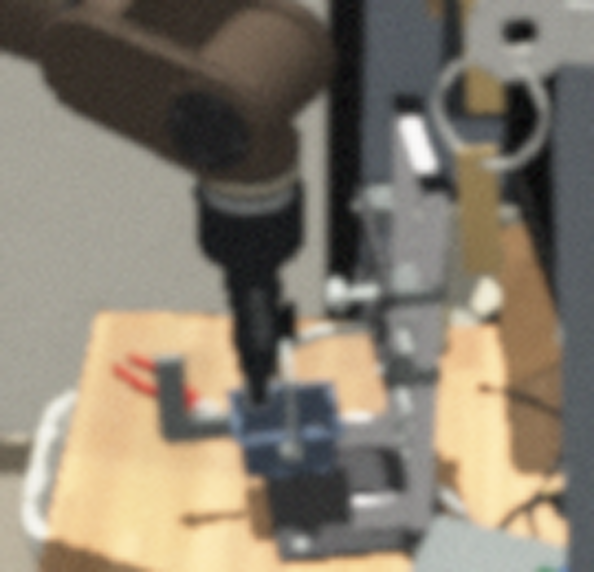

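View pics/c19.png

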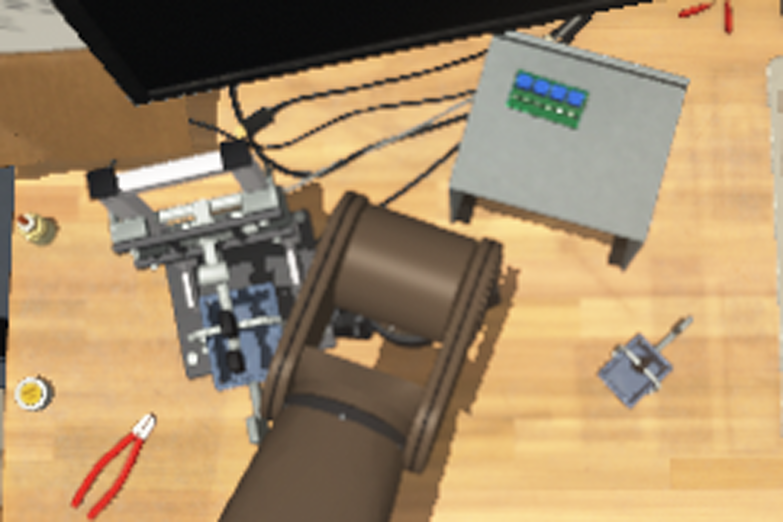

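servo_tool --increments "0 0 0 0 1 0 3.5; 0 0 0 0 3 0 3.5; 0 0 0 0 3 0 3.5; 0 0 0 0 3 0 3.5; 0 0 0 0 3 0 3.5; 0 0 0 0 3 0 3.5; 0 0 0 0 3 0 3.5; 0 0 0 0 3 0 3.5; 0 0 0 0 3 0 3.5; 0 0 0 0 3 0 3.5"

```text
time: 18.87
eef_pos: [0.5158, -0.1052, 0.2834]
tcp_rot: [0.995, 0.102, 0.0, -0.0]
contact_force: [0.4, -0.1, -0.3]
opening: 0.407
```

Run:
```python
from h import *
np.set_printoptions(precision=4,suppress=True)
o=np.array([.483,.092]);x=np.array([.98,.199]);y=np.array([-.199,.98])
for k in range(3):
    im,d=snap('top','top13_%d'%k); W=cloud('top',d)
    def reg(t,lo,hi,r,c):
        P=W[r[0]:r[1],c[0]:c[1]].reshape(-1,3);P=P[(P[:,2]>lo)&(P[:,2]<hi)]
        a=np.c_[(P[:,:2]-o)@x-.032,(P[:,:2]-o)@y,P[:,2]]; print(t,len(P),'rel dip',a.mean(0))
    reg('tab',.16,.185,(250,285),(190,225)); reg('handle grip',.2,.225,(225,240),(200,220)); reg('rim',.09,.11,(215,265),(190,230))
```

```text
tab 40 rel dip [-0.0934 -0.002   0.1722]
handle grip 46 rel dip [-0.0002 -0.0016  0.2136]
rim 357 rel dip [-0.0077  0.0017  0.1032]
tab 41 rel dip [-0.0936 -0.0018  0.172 ]
handle grip 46 rel dip [-0.0003 -0.0017  0.2139]
rim 351 rel dip [-0.0073  0.0015  0.1033]
tab 41 rel dip [-0.0937 -0.002   0.1727]
handle grip 46 rel dip [-0.0003 -0.0016  0.2135]
rim 357 rel dip [-0.0081  0.0013  0.1032]
```

Still, centred in the dip, level. Handing in.

```bash
python3 -c "
from plant import ctrl
print(ctrl.sign_off())"
```

```text
the job is handed in; nothing more can be done
None
```

The job is done and handed in at about 19 s of the 64 s allowed. No verdict was reported, so the judging result is not known to me.

- **Carriage:** I lifted it by the black grip to about 0.161 m, lowered it until the pawl seated, and let go. The grip stayed at a height matching 0.12 m on the carriage, both before and after the bin was hung. I judged the pawl only from this height and the force change; I had no direct reading of its angle.
- **Bin pulled out:** I drew the larger bin out by its tab. It stood level about 0.154 m in front of the riser's centre (more than 0.128 m was needed) and I released it there.
- **Bin hung:** I took it by the handle grip, threaded the hook under the bar, lowered it into the dip and let go.

**Last checks:** Three depth readings in a row, taken about 1.5 s after letting go, agreed to within about 1 mm.
- The handle grip was within 2 mm of the dip along and across the hook.
- Tab and rim heights put the bin level, with its underside about 54 mm above the worktop.
- The arm was clear and read no contact force.

No check failed. The main disagreement was a few millimetres between the camera's position for the hook grip and where the fingers closed on it, which was too small to matter. The other things on the bench looked unmoved in the last full view.

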